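# Pack out the cheese press and set its lever

## Robot

A 6-joint arm with a two-finger parallel gripper is mounted at the origin on a cart in front of the work surface, level with it; the furniture and walls round the work are solid. World frame = base frame: x ahead of the robot, y to its left, z up, the work surface at z = 0. Lengths are in m, angles in rad, forces in N, time in s.
With the tool pointing down it reaches from about 0.275 to 0.825 m from the base axis. Payload 4.9 kg.
Tool frame: the origin (TCP) lies midway between the tips of the shut fingers; the grasp point (between the pads) lies 19 mm behind it; z points along the fingers, y is the line along which they close (so a half turn about z gives the same grasp; the last joint's range is limited). The gripper opens to 85 mm and grips with 20 to 120 N. Pads are 22 mm wide; open, the fingers measure 114 mm over their backs; the gripper's body (76 mm by 85 mm) begins 54 mm behind the grasp point. The pads swing forward as they close: fully open they stand 13 mm farther back than shut.
Start: joints at [1.029, 0.326, -0.193, 1.052, 0, 1.437], TCP at [0.218, 0.505, 0.231] pointing down, gripper open.
Joint ranges: [-2.65, 2.65], [-0.97, 1.79], [-1.3, 1.35], [-1.93, 2.1], [-1.47, 1.37], [-3.14, 3.14]. Speed limits (rad/s): [2.57, 2.57, 3.14, 3.14, 3.14, 3.14].

## Interface

Orientations are given as [roll, pitch, yaw] about the fixed x, y, z axes, in that order (R = Rz(yaw) Ry(pitch) Rx(roll)).
In Python, from rig import telemetry, optics, arm gives the robot as it stands.
- The arm moves only by the tool drive_tool, never from a script. Its argument "steps" is a list of rows, each an object with "offset": the shift along the tool's x, y, z in cm, a list of three; "yaw": the turn about the tool's z in degrees. In form: [{"offset": [dx, dy, dz], "yaw": yaw}, ...]. A call has 1 to 5 rows; each row is the pose to reach, as a shift and turn from the pose commanded when the call began, along the tool's axes at that moment; what a row does not reach only later rows make up. A row lasts 1/12 s, in which the tool goes at most 41.7 mm and 7.16 degrees, less where a joint would pass 70% of its speed; a pose out of reach is approached as far as the arm can. A call with a gripper value outside its range is refused whole. "grip" is the gripper's target within -1 to 1 (fully open at 1, half-way at 0, shut at -1), set as the call begins (left out, the last holds). The fingers move at their own pace and stop on an object; the grip force is fixed at half the most. Time passes only in rows, so rows that repeat a pose let the fingers close. It gives the time, the measured TCP pose, the force, the opening and the grip force at its end, in the units of the state.
- telemetry.observe(): the state, without advancing time (a new reading comes with each control period).
- optics.camera(name): name is "side" or "top" or "wrist"; returns the picture (480x640x3 uint8, red, green, blue); there is no depth.
- optics.camera_model(name): a dict with "fovy" (degrees; the focal length in pixels is half the picture's height over the tangent of half this angle, whatever the lens; pixels are square), "cx", "cy" (the principal point, pixels), "rvec" (rotation vector, rad) and "tvec" (3), from world to camera coordinates, as OpenCV has them; the wrist camera has in their place "tool_from_camera" (4x4, takes a point from camera to tool coordinates, whose origin is the TCP and whose axes are the flange's). Camera axes: x right, y down, z forward; pixel columns grow to the right and rows downward; lengths in m; the calibration is good to about 2 mm. A picture is of the moment at which its call begins: read the wrist's pose just before it. camera_model takes no time and is no camera call.
- arm.sign_off(): hands the job in; it is judged then, once.
The state is a dict: "time_s": time; "joints": joint angles; "joint_vel": joint speeds; "joint_torque": joint torques, N m; "ee_pos": TCP position; "eef_rot": TCP orientation; "force": force on the tool from outside, world axes, zero at the start; "moment": the same for the moment, N m; "grip_width": finger opening in m; "finger_force": force on a finger pad.
Only numpy, scipy, OpenCV 4.12 (cv2) and the standard library are available. Lean on these libraries where they do the work, as an engineer would, in place of code of your own. Each camera call takes 0.05 s, during which the arm holds its last target. There are 200 camera calls.

## Task

The cheese has sunk too low in its press. Lower wooden packing discs flat into the white mould, one on another on the follower plate, without dropping them, until the top of the stack stands within the blue band; leave any spare disc lying on the worktop, clear of the mould. Then bring the raised lever forward and lower it gently, without letting it fall, so that it rests about level on the stack; do not disturb the glass or the salt mill.

Things in the scene. Friction and masses are not known exactly. Their poses are not given: they have to be found in the camera images.
- press: Tabletop cheese press, fixed to the worktop: steel drip tray (212 x 136 mm, rim 22 mm high), an upright white plastic mould on it, two aluminium posts (129 mm high) that carry the lever. Origin: on the mould's axis at worktop height (z = 0); z up, x horizontal from the mould to the posts, y along the lever's hinge axis.
- band (a point): Point on the mould's axis at mid-height of the blue band that runs round both cheeks of the mould, 88 mm above the worktop; axes as the press. The band reaches 9 mm above and below it (79 to 97 mm over the worktop).
- follower: White plastic plate, 62 mm diameter, lying on the young cheese in the mould; it does not move. Origin: middle of its top face, on which the discs are stacked; it lies 14 to 36 mm below the middle of the blue band, differently each time.
- press_lever (a joint): Hinge of the lever, rad: 0 = level (its foot then at the middle of the blue band), positive = raised. Starts near its stop at 1.83, leaning back past upright (1.57), where it stays by itself; forward of upright it falls by its own weight (0.3 kg, hinge friction 0.03 N m). On a stack whose top is h above the band's middle it reads about h / 95 mm.
- lever_bar (a point): Middle of the lever's wooden handle bar: round, 15 mm diameter, 80 mm long, along the press's y axis, between the lever's two aluminium arms (88 mm apart inside), 200 mm from the hinge axis; with the lever raised it stands about 310 mm over the worktop. Axes turn with the lever: x along the arms to the hinge, y along the bar.
- lever_hinge (a point): Middle of the hinge axis (along the press's y), 95 mm from the mould's axis to the press's +x, 118 mm over the worktop; axes as the press. The level lever points from here to -x, over the mould; at 95 mm from the hinge hangs its white foot, 36 mm diameter, slightly domed below, underside 30 mm below the arms' middle line.
- tumbler: Clear drinking glass, bystander, 84 mm diameter, 92 mm high, upright left of the sink. Origin: centre of its underside.
- salt_mill: Salt mill, bystander, 44 mm diameter, 90 mm high, upright on the worktop beyond the press. Origin: centre of its underside.
- disc_a: Wooden packing disc, one of three alike: 60 mm diameter, 15 mm thick, about 45 g, lying flat on the worktop. Origin: its middle, 7.5 mm above its underside; z is its axis.
- disc_b: Wooden packing disc, one of three alike: 60 mm diameter, 15 mm thick, about 45 g, lying flat on the worktop. Origin: its middle, 7.5 mm above its underside; z is its axis.
- disc_c: Wooden packing disc, one of three alike: 60 mm diameter, 15 mm thick, about 45 g, lying flat on the worktop. Origin: its middle, 7.5 mm above its underside; z is its axis.
- mould_rim (a point): Middle of the mould's mouth, 106 mm above the worktop; axes as the press. Mould: inside diameter 66 mm, wall 3.5 mm (5.5 at the rim). From 42 mm over the worktop up its wall is only two curved cheeks, at +x and -x; the gaps between them, at +y and -y, are 40 mm wide and open above, so fingers that hold a disc across y can go down in them.
Mind the look-alikes: they are no part of the job. What is shaped like the disc_c but green is not meant.

How it is judged:
On the way:
1. with the lever still raised, the discs lie flat in the mould, let go, and the top of the stack is within the blue band (1 mm over or under is allowed) (value of joint press_lever above 1.2 rad and ((horizontal distance between disc_a and band below 0.006 m and angle between the z axis of disc_a and the z axis of press, either way round below 0.06 rad and z of disc_a in the frame of band between -0.0175 and 0.0025 m) or (horizontal distance between disc_b and band below 0.006 m and angle between the z axis of disc_b and the z axis of press, either way round below 0.06 rad and z of disc_b in the frame of band between -0.0175 and 0.0025 m) or (horizontal distance between disc_c and band below 0.006 m and angle between the z axis of disc_c and the z axis of press, either way round below 0.06 rad and z of disc_c in the frame of band between -0.0175 and 0.0025 m)) and ((horizontal distance between disc_a and band below 0.006 m and angle between the z axis of disc_a and the z axis of press, either way round below 0.06 rad and z of disc_a in the frame of band below 0.0025 m) or (height (world z) of disc_a below 0.012 m and horizontal distance between disc_a and band above 0.08 m and angle between the z axis of disc_a and the z axis of press, either way round below 0.06 rad)) and ((horizontal distance between disc_b and band below 0.006 m and angle between the z axis of disc_b and the z axis of press, either way round below 0.06 rad and z of disc_b in the frame of band below 0.0025 m) or (height (world z) of disc_b below 0.012 m and horizontal distance between disc_b and band above 0.08 m and angle between the z axis of disc_b and the z axis of press, either way round below 0.06 rad)) and ((horizontal distance between disc_c and band below 0.006 m and angle between the z axis of disc_c and the z axis of press, either way round below 0.06 rad and z of disc_c in the frame of band below 0.0025 m) or (height (world z) of disc_c below 0.012 m and horizontal distance between disc_c and band above 0.08 m and angle between the z axis of disc_c and the z axis of press, either way round below 0.06 rad)) and contact force between the fingers and disc_a below 0.2 N and contact force between the fingers and disc_b below 0.2 N and contact force between the fingers and disc_c below 0.2 N), for 0.2 s.
At the end, for the whole second after the job is handed in: The top disc in the mould lies flat, its top in the blue band (1 mm over or under allowed), within 6 mm of the mould's axis; every other disc lies flat below it, or flat on the worktop over 80 mm from that axis; all at rest; the lever rests on the stack within 0.125 rad of level (((horizontal distance between disc_a and band below 0.006 m and angle between the z axis of disc_a and the z axis of press, either way round below 0.06 rad and z of disc_a in the frame of band between -0.0175 and 0.0025 m) or (horizontal distance between disc_b and band below 0.006 m and angle between the z axis of disc_b and the z axis of press, either way round below 0.06 rad and z of disc_b in the frame of band between -0.0175 and 0.0025 m) or (horizontal distance between disc_c and band below 0.006 m and angle between the z axis of disc_c and the z axis of press, either way round below 0.06 rad and z of disc_c in the frame of band between -0.0175 and 0.0025 m)) and ((horizontal distance between disc_a and band below 0.006 m and angle between the z axis of disc_a and the z axis of press, either way round below 0.06 rad and z of disc_a in the frame of band below 0.0025 m) or (height (world z) of disc_a below 0.012 m and horizontal distance between disc_a and band above 0.08 m and angle between the z axis of disc_a and the z axis of press, either way round below 0.06 rad)) and ((horizontal distance between disc_b and band below 0.006 m and angle between the z axis of disc_b and the z axis of press, either way round below 0.06 rad and z of disc_b in the frame of band below 0.0025 m) or (height (world z) of disc_b below 0.012 m and horizontal distance between disc_b and band above 0.08 m and angle between the z axis of disc_b and the z axis of press, either way round below 0.06 rad)) and ((horizontal distance between disc_c and band below 0.006 m and angle between the z axis of disc_c and the z axis of press, either way round below 0.06 rad and z of disc_c in the frame of band below 0.0025 m) or (height (world z) of disc_c below 0.012 m and horizontal distance between disc_c and band above 0.08 m and angle between the z axis of disc_c and the z axis of press, either way round below 0.06 rad)) and linear speed of each of disc_a, disc_b, disc_c below 0.02 m/s and value of joint press_lever between -0.125 and 0.125 rad and velocity of joint press_lever between -0.05 and 0.05 rad/s); the robot touches nothing.
It fails at once if a disc is dropped into the mould (falls faster than 0.6 m/s inside it) ((horizontal distance between disc_a and band below 0.02 m and z of disc_a in the frame of band below 0.018 m and linear speed of disc_a above 0.6 m/s) or (horizontal distance between disc_b and band below 0.02 m and z of disc_b in the frame of band below 0.018 m and linear speed of disc_b above 0.6 m/s) or (horizontal distance between disc_c and band below 0.02 m and z of disc_c in the frame of band below 0.018 m and linear speed of disc_c above 0.6 m/s)).
It fails at once if the lever is let fall (it swings down faster than 4 rad/s) (velocity of joint press_lever below -4 rad/s).
It fails at once if the glass or the salt mill is moved more than 25 mm (distance of any of tumbler, salt_mill from where it was at the start of the episode above 0.025 m).
It also fails if it takes over 70 s, if anything falls off the work surface, if the arm or the gripper's body presses on something with over 40 N, if the wrist force passes 120 N, or if a joint passes its speed limit or range.

## Working session

There is one attempt and no reset: what is moved stays moved. The work goes in short steps, Python scripts to look and compute and a tool call to move; the robot and the scene stay as the last step left them, time stands still between calls to the robot, and variables do not carry over. Pictures are saved under pics/ and viewed, at most 10 in all, crops included, and the job is handed in when it is done.

Besides the shell and the picture viewer there is one more tool, called after ">>>" as name(argument=value, ...) on one line, values as JSON. drive_tool: Moves the arm, as the interface text tells. Its arguments: {"type":"object","properties":{"steps":{"type":"array","items":{"type":"object","properties":{"offset":{"type":"array","items":{"type":"number"}},"yaw":{"type":"number"}}}},"grip":{"type":"number"}},"required":["steps"]}

```bash
mkdir -p pics; cat > h.py <<'E'
import numpy as np, cv2
from rig import telemetry, optics, arm
def snap(n,f):
    im=optics.camera(n); cv2.imwrite(f'pics/{f}.png',im[:,:,::-1]); return im
def cam(n,s=None):
    from scipy.spatial.transform import Rotation as R
    m=optics.camera_model(n); f=240/np.tan(np.radians(m['fovy'])/2)
    K=np.array([[f,0,m['cx']],[0,f,m['cy']],[0,0,1]])
    if 'rvec' in m:
        Rm=cv2.Rodrigues(np.array(m['rvec'],float))[0]; t=np.array(m['tvec'],float).ravel()
    else:
        s=s or telemetry.observe(); T=np.eye(4); T[:3,:3]=R.from_euler('xyz',s['eef_rot']).as_matrix(); T[:3,3]=s['ee_pos']
        W=np.linalg.inv(T@np.array(m['tool_from_camera'])); Rm=W[:3,:3]; t=W[:3,3]
    return K,Rm,t
def onplane(c,uv,z):
    K,Rm,t=c; o=-Rm.T@t; d=Rm.T@np.linalg.inv(K)@np.array([uv[0],uv[1],1.]); return o+d*(z-o[2])/d[2]
def proj(c,p):
    K,Rm,t=c; q=K@(Rm@np.array(p,float)+t); return q[:2]/q[2]
def ray(c,uv):
    K,Rm,t=c; d=Rm.T@np.linalg.inv(K)@np.array([uv[0],uv[1],1.]); return -Rm.T@t,d/np.linalg.norm(d)
def tri(rs):
    A=0;b=0
    for o,d in rs:
        P=np.eye(3)-np.outer(d,d);A=A+P;b=b+P@o
    return np.linalg.solve(A,b)
E
python3 - <<'E'
from h import *
s=telemetry.observe();print(s)
for n in ('top','side','wrist'):
    snap(n,n+'0'); m=optics.camera_model(n); print(n,m)
    c=cam(n,s); print('centre',-c[1].T@c[2])
E
```

```text
{'time_s': 0.0, 'joints': array([ 1.02877389e+00,  3.26942442e-01, -1.93571379e-01,  1.05202263e+00,
       -9.78672535e-06,  1.43659622e+00]), 'joint_vel': array([-0.00101616,  0.00083926, -0.0022794 ,  0.00017397,  0.00129145,
       -0.00073505]), 'joint_torque': array([-9.03504388e-04, -4.43399262e+01,  2.62439811e+01,  1.55131985e-02,
       -2.51475567e-04,  2.02504424e-06]), 'ee_pos': array([0.21782422, 0.5043908 , 0.23050738]), 'eef_rot': array([-3.13986687e+00, -2.23125390e-04,  2.73377014e+00]), 'force': array([-0.34948311, -0.2248379 , -0.58463132]), 'moment': array([-0.0348562 ,  0.05748432,  0.04590054]), 'finger_force': 0.0, 'grip_width': 0.08512769048768877}
top {'fovy': 53.06572345192573, 'cx': 322.66852273563626, 'cy': 234.58522113895737, 'rvec': array([ 2.08784832, -2.15288449,  0.16015146]), 'tvec': array([0.20567187, 0.5538002 , 1.40837253])}
centre [0.30799811 0.15976083 1.48732054]
side {'fovy': 46.208490227097904, 'cx': 308.4333752990351, 'cy': 228.64354311946414, 'rvec': array([ 2.22437622, -0.29884809,  0.13058458]), 'tvec': array([-0.47465126,  0.29064972,  1.77690296])}
centre [ 0.15725341 -1.2968804   1.32684882]
wrist {'fovy': 66.39421711928358, 'cx': 320.1763037010601, 'cy': 240.00136060107369, 'tool_from_camera': array([[-2.65442257e-04, -9.47518180e-01, -3.19701780e-01,
         8.23414033e-02],
       [ 9.99998273e-01, -8.39496912e-04,  1.65778491e-03,
         1.01141049e-03],
       [-1.83917000e-03, -3.19700788e-01,  9.47516767e-01,
        -1.41713511e-01],
       [ 0.00000000e+00,  0.00000000e+00,  0.00000000e+00,
         1.00000000e+00]])}
centre [0.14276308 0.53818876 0.3722373 ]
```

View pics/top0.png

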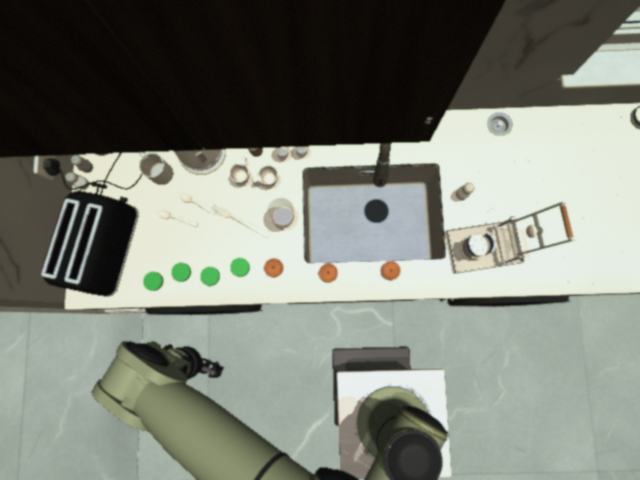

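View pics/side0.png

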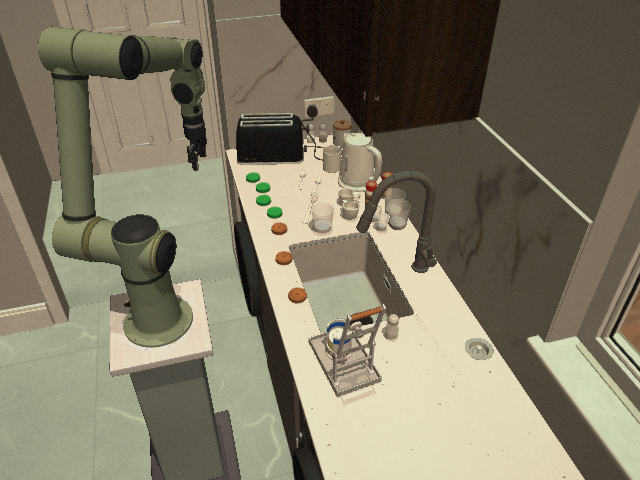

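The top view shows three orange-brown discs at (273,268), (328,272), (390,270), and the mould at about (479,245). The lever leans back to the right, with its bar near (567,222). The green look-alikes lie at left, the glass at (281,215) and the salt mill at (464,190). The side view agrees.

```bash
cat > m.py <<'E'
from h import *
ct=cam('top');cs=cam('side')
def blobs(im,lo,hi,mn=20):
    h=cv2.cvtColor(im,cv2.COLOR_RGB2HSV);m=cv2.inRange(h,np.array(lo),np.array(hi))
    n,l,st,ce=cv2.connectedComponentsWithStats(m); return [(tuple(st[i]),ce[i]) for i in range(1,n) if st[i,4]>=mn]
E
python3 - <<'E'
from m import *
T=cv2.imread('pics/top0.png')[:,:,::-1];S=cv2.imread('pics/side0.png')[:,:,::-1]
for n,I,c in (('T',T,ct),('S',S,cs)):
    for st,ce in blobs(I,(5,120,60),(16,255,255)): print(n,st,ce.round(1),onplane(c,ce,.015).round(3))
    for st,ce in blobs(I,(100,100,40),(130,255,255)): print(n,'blue',st,ce.round(1),onplane(c,ce,.088).round(3))
for p in ((446,229),(518,219),(523,262),(451,273)): print('tray?',onplane(ct,p,.022).round(3))
print('mould',onplane(ct,(479,245),.106).round(3))
a=cv2.resize(T[140:300,420:600],None,fx=3.3,fy=3.3,interpolation=2);b=cv2.resize(S[290:400,290:410],None,fx=5,fy=5,interpolation=2)
cv2.imwrite('pics/cr.png',np.vstack([a[:,:590,::-1]]));cv2.imwrite('pics/cs.png',b[:,:,::-1])
E
```

```text
T (np.int32(562), np.int32(206), np.int32(10), np.int32(30), np.int32(109)) [566.2 220.8] [ 0.584 -0.563  0.015]
T (np.int32(265), np.int32(259), np.int32(17), np.int32(18), np.int32(240)) [273.1 267.4] [0.469 0.345 0.015]
T (np.int32(382), np.int32(262), np.int32(18), np.int32(18), np.int32(246)) [390.3 270.2] [ 0.449 -0.014  0.015]
T (np.int32(319), np.int32(264), np.int32(18), np.int32(18), np.int32(244)) [327.8 272.6] [0.447 0.177 0.015]
S (np.int32(333), np.int32(120), np.int32(19), np.int32(11), np.int32(133)) [341.8 125.1] [0.941 1.046 0.015]
S (np.int32(382), np.int32(172), np.int32(11), np.int32(7), np.int32(34)) [386.2 174.1] [0.99  0.576 0.015]
S (np.int32(366), np.int32(181), np.int32(11), np.int32(6), np.int32(34)) [371.6 183.4] [0.906 0.527 0.015]
S (np.int32(365), np.int32(196), np.int32(6), np.int32(6), np.int32(24)) [367.3 198. ] [0.853 0.432 0.015]
S (np.int32(272), np.int32(223), np.int32(15), np.int32(12), np.int32(151)) [278.9 228.3] [0.467 0.337 0.015]
S (np.int32(276), np.int32(251), np.int32(16), np.int32(14), np.int32(181)) [283.5 257.7] [0.446 0.169 0.015]
S (np.int32(289), np.int32(288), np.int32(18), np.int32(15), np.int32(218)) [297.1 294.9] [ 0.447 -0.022  0.015]
S (np.int32(630), np.int32(291), np.int32(10), np.int32(20), np.int32(93)) [636.2 302.9] [ 1.482 -0.348  0.015]
S (np.int32(351), np.int32(307), np.int32(31), np.int32(14), np.int32(176)) [365.9 313.2] [ 0.637 -0.159  0.015]
S (np.int32(620), np.int32(323), np.int32(20), np.int32(22), np.int32(280)) [631.8 332.8] [ 1.382 -0.45   0.015]
S blue (np.int32(327), np.int32(322), np.int32(18), np.int32(10), np.int32(66)) [335.4 325.1] [ 0.509 -0.242  0.088]
S blue (np.int32(333), np.int32(339), np.int32(7), np.int32(5), np.int32(24)) [335.7 341.5] [ 0.491 -0.301  0.088]
tray? [ 0.57  -0.191  0.022]
tray? [ 0.594 -0.414  0.022]
tray? [ 0.46  -0.416  0.022]
tray? [ 0.434 -0.197  0.022]
mould [ 0.505 -0.262  0.106]
```

View pics/cr.png

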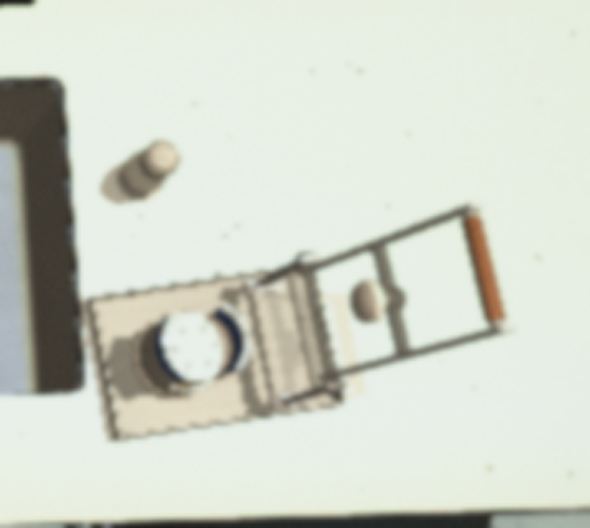

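>>> drive_tool(steps=[{"offset": [-14,-13,1.5],"yaw": 30},{"offset": [-14,-13,1.5],"yaw": 30},{"offset": [-14,-13,1.5],"yaw": 30},{"offset": [-14,-13,1.5],"yaw": 30},{"offset": [-14,-13,1.5],"yaw": 30}], grip=1)

```text
time_s: 0.57
ee_pos: [0.2952, 0.3268, 0.2156]
eef_rot: [-3.14, 0.001, 2.204]
force: [0.2, 0.4, 0.3]
grip_width: 0.0853
finger_force: 0.0
```

```bash
cat >> h.py <<'E'
def off(target,yawdeg=None,s=None):
    "world target TCP -> tool offset cm, yaw deg"
    s=s or telemetry.observe(); y=s['eef_rot'][2]; d=np.array(target)-s['ee_pos']; c,q=np.cos(y),np.sin(y)
    o=np.array([c*d[0]+q*d[1],q*d[0]-c*d[1],-d[2]])*100
    yy=None if yawdeg is None else -((yawdeg-np.degrees(y)+180)%360-180)
    print('now',s['ee_pos'].round(4),np.degrees(s['eef_rot']).round(2),'t',round(s['time_s'],2),'-> off',o.round(2),'yaw',yy)
E
python3 - <<'E'
from m import *
off((.448,-.018,.15),96.5)
# press
px=np.array([.026,-.219]);px=px/np.linalg.norm(px);print('press yaw',np.degrees(np.arctan2(px[1],px[0])))
print('bar', onplane(ct,(566.2,220.8),.312).round(3), 'expected', (np.array([.505,-.262])+px*.146).round(3))
T=cv2.imread('pics/top0.png')[:,:,::-1]
# tray outline fine: corners from crop
for p in ((90,300),(110,440),(340,405)): print(onplane(ct,(420+p[0]/3.3,140+p[1]/3.3),.022).round(4))
for p in ((162,352),(193,344)): print(onplane(ct,(420+p[0]/3.3,140+p[1]/3.3),.106).round(4))
E
```

```text
now [0.2952 0.3268 0.2156] [-1.7990e+02  7.0000e-02  1.2628e+02] t 0.57 -> off [-36.83  -8.08   6.56] yaw 29.781839067667647
press yaw -83.22945245521525
bar [ 0.529 -0.417  0.312] expected [ 0.522 -0.407]
[ 0.5637 -0.1948  0.022 ]
[ 0.4326 -0.2035  0.022 ]
[ 0.4583 -0.4158  0.022 ]
[ 0.5009 -0.2336  0.106 ]
[ 0.5071 -0.261   0.106 ]
```

>>> drive_tool(steps=[{"offset": [-18,-4,3.3],"yaw": 29.8},{"offset": [-18,-4,3.3],"yaw": 29.8},{"offset": [-18,-4,3.3],"yaw": 29.8},{"offset": [-18,-4,3.3],"yaw": 29.8},{"offset": [-18,-4,3.3],"yaw": 29.8}])

```text
time_s: 0.98
ee_pos: [0.3711, 0.1584, 0.1826]
eef_rot: [-3.141, 0.001, 1.682]
force: [0.5, 0.9, -0.4]
grip_width: 0.085
finger_force: 0.0
```

>>> drive_tool(steps=[{"offset": [-18.4,5.6,1],"yaw": 0},{"offset": [-18.4,5.6,1],"yaw": 0},{"offset": [-18.4,5.6,1],"yaw": 0},{"offset": [-18.4,5.6,1],"yaw": 0},{"offset": [-18.4,5.6,1],"yaw": 0}])

```text
time_s: 1.4
ee_pos: [0.4492, -0.0178, 0.1732]
eef_rot: [3.141, 0.001, 1.687]
force: [-0.1, 0.6, -0.2]
grip_width: 0.085
finger_force: 0.0
```

```bash
cat > w.py <<'E'
from m import *
def disc(f):
    s=telemetry.observe(); I=snap('wrist',f); c=cam('wrist',s)
    for st,ce in blobs(I,(3,90,40),(18,255,255),800):
        print(st,ce.round(1),onplane(c,ce,.015).round(4))
    return s,I,c
E
python3 - <<'E'
from w import *
disc('w1'); off((.448,-.018,.15),96.5)
E
```

```text
(np.int32(285), np.int32(180), np.int32(70), np.int32(69), np.int32(3748)) [319.6 213.9] [ 0.449  -0.0123  0.015 ]
now [ 0.4512 -0.0205  0.1732] [179.88   0.23  96.5 ] t 1.45 -> off [ 0.29 -0.29  2.32] yaw -0.0009583730858935269
```

View pics/w1.png

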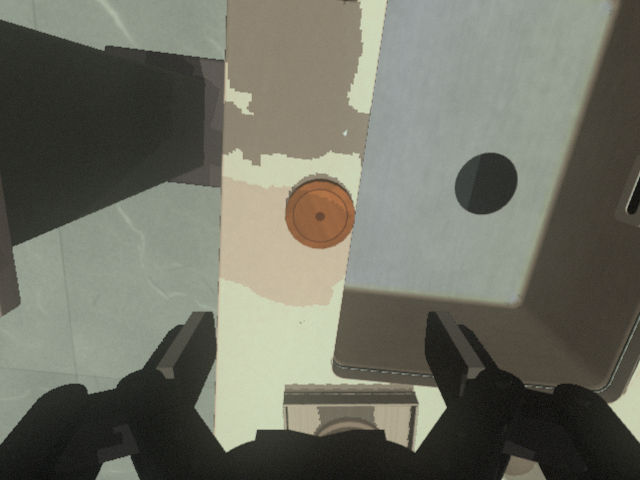

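The wrist view shows the disc at (320,214), touching the sink edge on its right, with the jaws straddling its column. No rim is in the way.

>>> drive_tool(steps=[{"offset": [0.6,-0.2,4],"yaw": 0},{"offset": [0.6,-0.2,7],"yaw": 0},{"offset": [0.6,-0.2,7],"yaw": 0},{"offset": [0.6,-0.2,7],"yaw": 0}])

```text
time_s: 1.78
ee_pos: [0.4434, -0.0081, 0.1024]
eef_rot: [-3.137, -0.001, 1.69]
force: [-0.5, -0.1, -1.3]
grip_width: 0.0855
finger_force: 0.0
```

```bash
python3 - <<'E'
from w import *
s,I,c=disc('w2'); off((.449,-.013,-.001),96.5)
E
```

```text
(np.int32(284), np.int32(211), np.int32(87), np.int32(87), np.int32(5876)) [327.  254.4] [ 0.4486 -0.0113  0.015 ]
now [ 0.445  -0.0083  0.1038] [-1.7995e+02 -2.0000e-02  9.6850e+01] t 1.83 -> off [-0.51  0.34 10.48] yaw 0.35439506542354593
```

>>> drive_tool(steps=[{"offset": [-0.4,0.3,4],"yaw": 0.3},{"offset": [-0.4,0.3,7],"yaw": 0.3},{"offset": [-0.4,0.3,8],"yaw": 0.3},{"offset": [-0.4,0.3,8],"yaw": 0.3},{"offset": [-0.4,0.3,8],"yaw": 0.3}])

```text
time_s: 2.25
ee_pos: [0.4499, -0.0122, 0.0246]
eef_rot: [3.14, 0.001, 1.685]
force: [0.5, -0.6, 0.0]
grip_width: 0.0852
finger_force: 0.0
```

```bash
python3 - <<'E'
from w import *
s,I,c=disc('w3'); off((.4486,-.0118,-.001),96.5)
E
```

```text
(np.int32(255), np.int32(241), np.int32(125), np.int32(121), np.int32(11952)) [316.8 301.6] [ 0.4486 -0.0099  0.015 ]
now [ 0.4504 -0.0123  0.0251] [1.7984e+02 5.0000e-02 9.6560e+01] t 2.3 -> off [ 0.07 -0.18  2.61] yaw 0.06193312463676648
```

>>> drive_tool(steps=[{"offset": [0.1,-0.2,1.5],"yaw": 0},{"offset": [0.1,-0.2,2.4],"yaw": 0},{"offset": [0.1,-0.2,2.4],"yaw": 0}])

```text
time_s: 2.55
ee_pos: [0.4467, -0.0113, -0.0006]
eef_rot: [3.141, 0.0, 1.685]
force: [-0.5, -0.1, -0.2]
grip_width: 0.0854
finger_force: 0.0
```

>>> drive_tool(steps=[{"offset": [0,0,0],"yaw": 0},{"offset": [0,0,0],"yaw": 0},{"offset": [0,0,0],"yaw": 0},{"offset": [0,0,0],"yaw": 0},{"offset": [0,0,0],"yaw": 0}], grip=-1)

```text
time_s: 2.97
ee_pos: [0.4473, -0.0115, 0.0009]
eef_rot: [3.14, 0.001, 1.685]
force: [-3.9, 0.8, 13.4]
grip_width: 0.0571
finger_force: 60.8
```

>>> drive_tool(steps=[{"offset": [0,0,0],"yaw": 0},{"offset": [0,0,0],"yaw": 0},{"offset": [0,0,0],"yaw": 0}])

```text
time_s: 3.22
ee_pos: [0.4473, -0.0115, 0.0009]
eef_rot: [3.14, 0.001, 1.685]
force: [-2.5, 0.8, 13.3]
grip_width: 0.0573
finger_force: 60.8
```

>>> drive_tool(steps=[{"offset": [0,0,-1],"yaw": 0},{"offset": [0,0,-4],"yaw": 0},{"offset": [0,0,-8],"yaw": 0},{"offset": [0,0,-12],"yaw": 0},{"offset": [0,0,-16],"yaw": 0}])

```text
time_s: 3.63
ee_pos: [0.446, -0.0113, 0.1616]
eef_rot: [-3.142, -0.0, 1.685]
force: [2.0, 1.2, -1.1]
grip_width: 0.0575
finger_force: 64.2
```

>>> drive_tool(steps=[{"offset": [0,0,-1],"yaw": 0},{"offset": [0,0,-1],"yaw": 0},{"offset": [0,0,-1],"yaw": 0}])

```text
time_s: 3.88
ee_pos: [0.4469, -0.0115, 0.1699]
eef_rot: [3.14, 0.001, 1.685]
force: [0.0, -0.5, -1.1]
grip_width: 0.0573
finger_force: 64.2
```

```bash
python3 - <<'E'
from w import *
s,I,c=disc('w4'); print(s['grip_width'],s['finger_force']); off((.506,-.262,.18),96.5)
S=snap('side','s4')
b=cv2.resize(S[200:390,250:410],None,fx=3.1,fy=3.1,interpolation=2)
W=I[140:,60:580]
W=cv2.resize(W,None,fx=.45,fy=.45) if 0 else I[200:480,170:470]
cv2.imwrite('pics/j4.png',np.hstack([b,cv2.resize(W,(300,b.shape[0]))])[:,:,::-1])
E
```

```text
(np.int32(250), np.int32(261), np.int32(144), np.int32(138), np.int32(15058)) [319.9 332. ] [ 0.4598 -0.1176  0.015 ]
0.057304524327692084 64.2152637988329
now [ 0.4459 -0.0113  0.1687] [-1.7996e+02 -1.0000e-02  9.6530e+01] t 3.93 -> off [-25.59   3.12  -1.13] yaw 0.03330163999697788
```

View pics/j4.png

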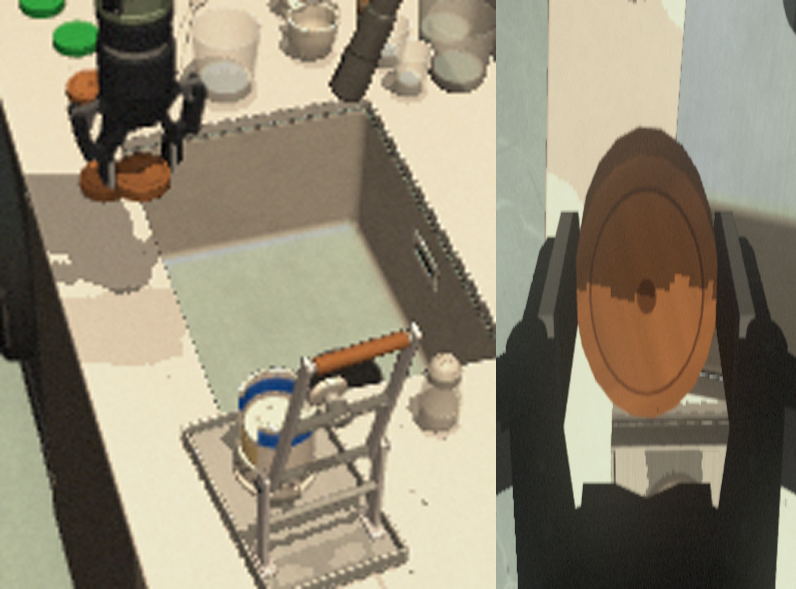

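The disc is held flat between the pads, with its hole at wrist pixel about (321,341). The side view shows the mould, the follower with dots, the blue band on both cheeks, and the lever leaning back.

>>> drive_tool(steps=[{"offset": [-4,-1,-2],"yaw": 35},{"offset": [-8,-2,-4],"yaw": 35},{"offset": [-12,-3,-6],"yaw": 35},{"offset": [-15.5,-4,-6],"yaw": 35},{"offset": [-19,-5,-6],"yaw": 35}])

```text
time_s: 4.4
ee_pos: [0.4182, -0.2064, 0.229]
eef_rot: [-3.141, -0.0, 1.069]
force: [1.1, -0.3, -0.7]
grip_width: 0.0565
finger_force: 64.2
```

>>> drive_tool(steps=[{"offset": [-6.9,2.5,0],"yaw": 30},{"offset": [-6.9,2.5,0],"yaw": 30},{"offset": [-6.9,2.5,0],"yaw": 30},{"offset": [-6.9,2.5,0],"yaw": 30},{"offset": [-6.9,2.5,0],"yaw": 30}])

```text
time_s: 4.82
ee_pos: [0.4064, -0.2774, 0.2268]
eef_rot: [-3.137, 0.001, 0.546]
force: [-0.3, -0.1, -0.0]
grip_width: 0.057
finger_force: 64.2
```

>>> drive_tool(steps=[{"offset": [0,0,0],"yaw": 21},{"offset": [0,0,0],"yaw": 21},{"offset": [0,0,0],"yaw": 21},{"offset": [0,0,0],"yaw": 21},{"offset": [0,0,0],"yaw": 21}])

```text
time_s: 5.23
ee_pos: [0.4074, -0.2767, 0.2282]
eef_rot: [-3.14, 0.001, 0.189]
force: [-0.1, 0.2, -0.4]
grip_width: 0.0569
finger_force: 64.2
```

```bash
python3 - <<'E'
from w import *
import pickle
s,I,c=disc('w5'); pickle.dump(s,open('s5.pkl','wb')); off((.407,-.279,.23),10)
# disc centre in tool frame
m=optics.camera_model('wrist');K=c[0];T=np.array(m['tool_from_camera'])
d=T[:3,:3]@np.linalg.inv(K)@np.array([321,341,1.]);o=T[:3,3];print('disc in tool',o+d*(-.014-o[2])/d[2])
E
```

```text
(np.int32(249), np.int32(261), np.int32(143), np.int32(137), np.int32(15427)) [320.1 329.9] [ 0.2673 -0.3016  0.015 ]
now [ 0.4075 -0.2769  0.2284] [-1.7992e+02  6.0000e-02  1.0790e+01] t 5.28 -> off [-0.09  0.2  -0.16] yaw 0.790587014425995
disc in tool [-0.00331532 -0.00077518 -0.014     ]
```

View pics/w5.png

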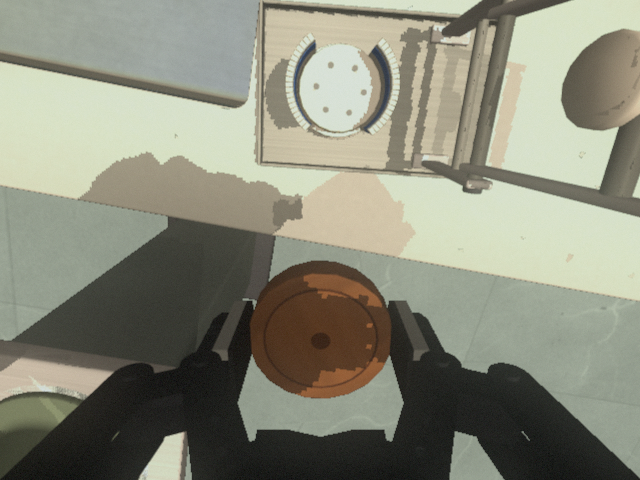

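The wrist view shows the mould with its cheeks spanning columns 286 to 400, centred near (342,85). The white follower with its dots sits inside, and the gaps face up and down in the image. The tray corners are at (260,1) and (260,163). The held disc's hole is at (320,341).

```bash
python3 - <<'E'
from w import *
import pickle
s=pickle.load(open('s5.pkl','rb'));c=cam('wrist',s)
I=cv2.imread('pics/w5.png')
P=lambda u,v,z=.106:onplane(c,(u,v),z)
L,R=P(286,88),P(400,86);print('outer',L.round(4),R.round(4),np.linalg.norm(L-R),((L+R)/2).round(4))
tips=[P(*t) for t in((310,34),(306,130),(381,38),(372,133))];print('tipc',np.mean(tips,0).round(4))
d=tips[0]-tips[1]+tips[2]-tips[3];print('y dir deg',np.degrees(np.arctan2(d[1],d[0])))
a,b,e=P(260,2,.022),P(260,163,.022),P(460,183,.022);print('tray',np.linalg.norm(a-b),np.degrees(np.arctan2(*(a-b)[1::-1])),np.degrees(np.arctan2(*(e-b)[1::-1])))
# blue inner band & white follower
h=cv2.cvtColor(I,cv2.COLOR_BGR2HSV);m=cv2.inRange(h,(100,100,30),(130,255,255));ys,xs=np.where(m[:180]);print('blue',xs.min(),xs.max(),ys.min(),ys.max())
z=cv2.resize(I[10:160,250:430],None,fx=4,fy=4,interpolation=cv2.INTER_CUBIC);cv2.imwrite('pics/z5.png',z)
E
```

```text
outer [ 0.5018 -0.234   0.106 ] [ 0.5172 -0.3082  0.106 ] 0.07580403593990752 [ 0.5095 -0.2711  0.106 ]
tipc [ 0.5103 -0.2704  0.106 ]
y dir deg 7.68260876331717
tray 0.13050512895784278 7.81043646313066 -84.82316691419479
blue 294 314 43 99
```

View pics/z5.png

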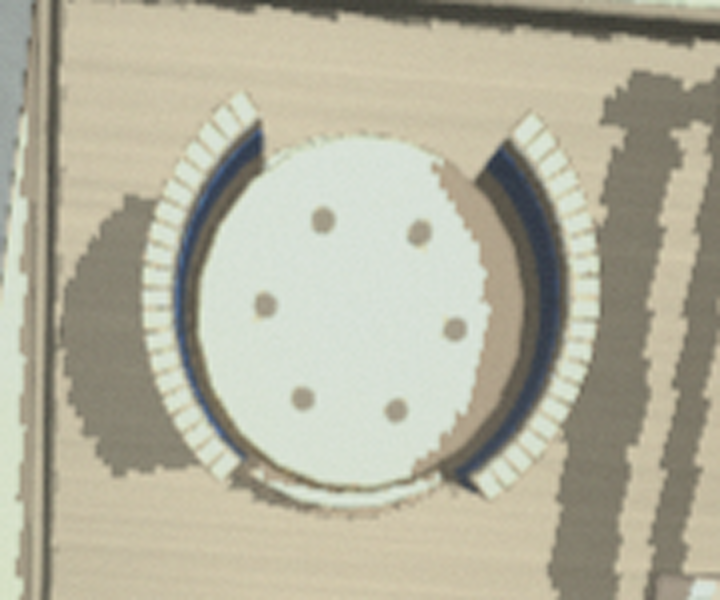

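>>> drive_tool(steps=[{"offset": [0,-3,0],"yaw": -35},{"offset": [0,-3,0],"yaw": -35},{"offset": [0,-3,0],"yaw": -35},{"offset": [0,-3,0],"yaw": -35},{"offset": [0,-3,0],"yaw": -35}])

```text
time_s: 5.7
ee_pos: [0.4022, -0.2475, 0.229]
eef_rot: [-3.141, 0.0, 0.805]
force: [-0.1, -0.1, 0.5]
grip_width: 0.0571
finger_force: 64.2
```

>>> drive_tool(steps=[{"offset": [0,0,0],"yaw": -35},{"offset": [0,0,0],"yaw": -35},{"offset": [0,0,0],"yaw": -35},{"offset": [0,0,0],"yaw": -35},{"offset": [0,0,0],"yaw": -35}])

```text
time_s: 6.12
ee_pos: [0.4021, -0.2477, 0.2289]
eef_rot: [-3.141, -0.0, 1.415]
force: [-0.1, -0.1, -0.3]
grip_width: 0.0568
finger_force: 64.2
```

>>> drive_tool(steps=[{"offset": [0,0,0],"yaw": -16.5},{"offset": [0,0,0],"yaw": -16.5},{"offset": [0,0,0],"yaw": -16.5},{"offset": [0,0,0],"yaw": -16.5}])

```text
time_s: 6.45
ee_pos: [0.4022, -0.2477, 0.2289]
eef_rot: [-3.141, -0.0, 1.697]
force: [0.3, -0.6, 0.2]
grip_width: 0.0567
finger_force: 64.2
```

```bash
python3 - <<'E'
from w import *
off((.5104,-.2673,.16),97.3)
E
```

```text
now [ 0.4022 -0.2477  0.2289] [-1.7998e+02 -3.0000e-02  9.7240e+01] t 6.45 -> off [-3.31 10.49  6.89] yaw -0.06364705748006827
```

>>> drive_tool(steps=[{"offset": [-1,3.5,1.5],"yaw": 0},{"offset": [-2.2,7,3],"yaw": 0},{"offset": [-3.3,10.5,4.5],"yaw": 0},{"offset": [-3.3,10.5,6.9],"yaw": 0},{"offset": [-3.3,10.5,6.9],"yaw": 0}])

```text
time_s: 6.87
ee_pos: [0.5097, -0.2663, 0.1553]
eef_rot: [-3.136, -0.005, 1.696]
force: [-1.8, 1.2, -0.5]
grip_width: 0.0568
finger_force: 64.3
```

>>> drive_tool(steps=[{"offset": [0,0,0],"yaw": 0},{"offset": [0,0,0],"yaw": 0}])

```text
time_s: 7.03
ee_pos: [0.5099, -0.2676, 0.1608]
eef_rot: [-3.141, -0.0, 1.694]
force: [-0.3, -0.2, -0.8]
grip_width: 0.0574
finger_force: 64.3
```

```bash
python3 - <<'E'
from w import *
s,I,c=disc('w6');off((.5104,-.2673,.118),97.3)
t=snap('top','t6')
cv2.imwrite('pics/j6.png',np.hstack([I[200:480,150:490],cv2.resize(t[190:300,430:540],None,fx=2.545,fy=2.545,interpolation=2)[:280]])[:,:,::-1])
E
```

```text
(np.int32(250), np.int32(261), np.int32(142), np.int32(137), np.int32(15367)) [320.1 330.2] [ 0.5225 -0.3657  0.015 ]
now [ 0.5102 -0.268   0.1615] [1.7996e+02 4.0000e-02 9.7030e+01] t 7.08 -> off [0.07 0.02 4.35] yaw -0.2697392003449295
```

View pics/j6.png

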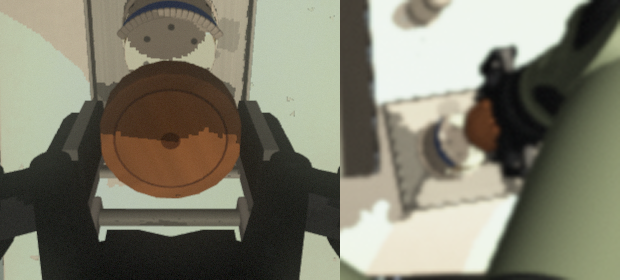

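Disc and mould line up laterally, with the hole and the cheek middle both at column about 321. Now lowering.

>>> drive_tool(steps=[{"offset": [0.1,0,3],"yaw": -0.2},{"offset": [0.1,0,5],"yaw": -0.2},{"offset": [0.1,0,5.5],"yaw": -0.2},{"offset": [0.1,0,6],"yaw": -0.2},{"offset": [0.1,0,6.5],"yaw": -0.2}])

```text
time_s: 7.55
ee_pos: [0.511, -0.2676, 0.0966]
eef_rot: [3.14, 0.002, 1.697]
force: [0.1, -1.0, -0.4]
grip_width: 0.0567
finger_force: 64.3
```

>>> drive_tool(steps=[{"offset": [0,0,0.5],"yaw": 0},{"offset": [0,0,1.0],"yaw": 0},{"offset": [0,0,1.5],"yaw": 0},{"offset": [0,0,1.8],"yaw": 0}])

```text
time_s: 7.88
ee_pos: [0.5104, -0.2669, 0.077]
eef_rot: [3.142, 0.0, 1.697]
force: [0.3, 0.7, 0.2]
grip_width: 0.0566
finger_force: 64.3
```

>>> drive_tool(steps=[{"offset": [0,0,0.2],"yaw": 0},{"offset": [0,0,0.4],"yaw": 0}])

```text
time_s: 8.05
ee_pos: [0.5104, -0.2669, 0.0742]
eef_rot: [3.142, 0.0, 1.697]
force: [-6.8, 5.6, 24.6]
grip_width: 0.0569
finger_force: 66.9
```

>>> drive_tool(steps=[{"offset": [0,0,0.2],"yaw": 0},{"offset": [0,0,0.4],"yaw": 0}])

```text
time_s: 8.22
ee_pos: [0.5104, -0.2669, 0.074]
eef_rot: [3.141, 0.001, 1.697]
force: [-15.3, 11.5, 53.9]
grip_width: 0.0571
finger_force: 69.8
```

>>> drive_tool(steps=[{"offset": [0,0,-0.3],"yaw": 0},{"offset": [0,0,-0.5],"yaw": 0},{"offset": [0,0,-0.5],"yaw": 0}])

```text
time_s: 8.47
ee_pos: [0.5109, -0.2672, 0.0749]
eef_rot: [3.141, 0.001, 1.697]
force: [-0.4, -0.2, -1.2]
grip_width: 0.0572
finger_force: 64.2
```

>>> drive_tool(steps=[{"offset": [0,0,0.1],"yaw": 0},{"offset": [0,0,0.1],"yaw": 0},{"offset": [0,0,0.1],"yaw": 0}])

```text
time_s: 8.72
ee_pos: [0.5108, -0.2672, 0.0743]
eef_rot: [3.141, 0.001, 1.697]
force: [-2.8, 1.6, 12.1]
grip_width: 0.0569
finger_force: 65.5
```

>>> drive_tool(steps=[{"offset": [0,0,0],"yaw": 0},{"offset": [0,0,0],"yaw": 0},{"offset": [0,0,0],"yaw": 0},{"offset": [0,0,0],"yaw": 0},{"offset": [0,0,0],"yaw": 0}], grip=1)

```text
time_s: 9.13
ee_pos: [0.5102, -0.2668, 0.0728]
eef_rot: [-3.141, -0.0, 1.697]
force: [1.2, -0.5, -0.2]
grip_width: 0.0855
finger_force: 0.0
```

>>> drive_tool(steps=[{"offset": [0,0,-3],"yaw": 0},{"offset": [0,0,-6],"yaw": 0},{"offset": [0,0,-10],"yaw": 0},{"offset": [0,0,-14],"yaw": 0},{"offset": [0,0,-16],"yaw": 0}])

```text
time_s: 9.55
ee_pos: [0.5119, -0.2679, 0.2381]
eef_rot: [3.137, 0.004, 1.697]
force: [0.2, -0.3, -0.1]
grip_width: 0.0856
finger_force: 0.0
```

```bash
python3 - <<'E'
from w import *
s,I,c=disc('w7');off((.407,-.2675,.235),10)
E
```

```text
(np.int32(283), np.int32(190), np.int32(72), np.int32(68), np.int32(3803)) [317.9 223.2] [ 0.514  -0.2896  0.015 ]
now [ 0.5132 -0.2688  0.2408] [179.56   0.4   97.24] t 9.6 -> off [  1.46 -10.51   0.58] yaw 87.23940973008733
```

>>> drive_tool(steps=[{"offset": [0,-2,-3],"yaw": 35},{"offset": [0,-4,-6],"yaw": 35},{"offset": [0.1,-6,-9],"yaw": 35},{"offset": [0.1,-8,-9],"yaw": 35},{"offset": [0.2,-10.4,-9],"yaw": 35}])

```text
time_s: 10.02
ee_pos: [0.4073, -0.2789, 0.3249]
eef_rot: [3.138, 0.001, 1.081]
force: [-0.9, -0.7, -0.1]
grip_width: 0.0854
finger_force: 0.0
```

>>> drive_tool(steps=[{"offset": [0,0,0],"yaw": 35},{"offset": [0,0,0],"yaw": 35},{"offset": [0,0,0],"yaw": 35},{"offset": [0,0,0],"yaw": 35},{"offset": [0,0,0],"yaw": 35}])

```text
time_s: 10.43
ee_pos: [0.4068, -0.278, 0.3228]
eef_rot: [-3.141, 0.0, 0.469]
force: [0.1, 0.1, 0.4]
grip_width: 0.0852
finger_force: 0.0
```

>>> drive_tool(steps=[{"offset": [0,0,0],"yaw": 19.7},{"offset": [0,0,0],"yaw": 19.7},{"offset": [0,0,0],"yaw": 19.7},{"offset": [0,0,0],"yaw": 19.7},{"offset": [0,0,0],"yaw": 19.7}])

```text
time_s: 10.85
ee_pos: [0.4069, -0.2779, 0.3229]
eef_rot: [-3.141, 0.0, 0.134]
force: [0.9, 0.9, 0.2]
grip_width: 0.0853
finger_force: 0.0
```

```bash
python3 - <<'E'
from w import *
import pickle
s,I,c=disc('w8');pickle.dump(s,open('s8.pkl','wb'));off((.529,-.416,.33),7.5)
for st,ce in blobs(I,(3,90,40),(18,255,255),500):
  u,v,w,h=st[:4]
  for z in (.073,.088,.103): print(z,onplane(c,ce,z).round(4),'dia',np.linalg.norm(onplane(c,(u,ce[1]),z)-onplane(c,(u+w,ce[1]),z)).round(4))
cv2.imwrite('pics/z8.png',cv2.resize(I[0:200,220:640],None,fx=1.9,fy=1.9,interpolation=2)[:,:,::-1])
E
```

```text
(np.int32(297), np.int32(58), np.int32(63), np.int32(67), np.int32(3261)) [328.1  91. ] [ 0.5173 -0.2704  0.015 ]
now [ 0.4069 -0.2779  0.3229] [-1.7998e+02  2.0000e-02  7.6600e+00] t 10.9 -> off [10.26 15.31 -0.71] yaw 0.16125779473864554
0.073 [ 0.5136 -0.2698  0.073 ] dia 0.0624
0.088 [ 0.5126 -0.2697  0.088 ] dia 0.06
0.103 [ 0.5117 -0.2695  0.103 ] dia 0.0576
```

View pics/z8.png

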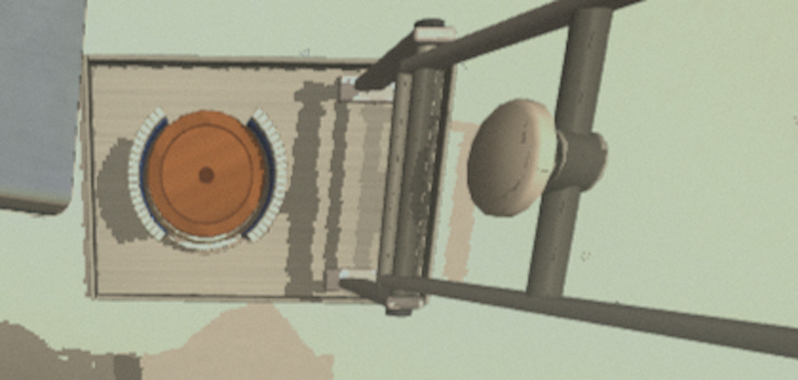

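The disc lies flat and centred in the mould: its hole is at (206,175) in the crop and the rim spans 130 to 286. Its apparent diameter of 60 mm fits a top at 88 mm, so one disc is enough. Next is the lever bar.

>>> drive_tool(steps=[{"offset": [1.5,2,-2],"yaw": 0},{"offset": [4,5,-2],"yaw": 0},{"offset": [6.5,8.5,-2],"yaw": 0},{"offset": [9,12,-2],"yaw": 0},{"offset": [10.2,15.3,-2],"yaw": 0}])

```text
time_s: 11.32
ee_pos: [0.5304, -0.4169, 0.3429]
eef_rot: [3.142, -0.001, 0.135]
force: [0.8, -0.1, 0.3]
grip_width: 0.0854
finger_force: 0.0
```

>>> drive_tool(steps=[{"offset": [0,0,0],"yaw": 0},{"offset": [0,0,0],"yaw": 0},{"offset": [0,0,0],"yaw": 0}])

```text
time_s: 11.57
ee_pos: [0.5278, -0.416, 0.3423]
eef_rot: [-3.14, 0.001, 0.132]
force: [0.3, 0.5, 0.6]
grip_width: 0.0856
finger_force: 0.0
```

```bash
python3 - <<'E'
from w import *
s,I,c=disc('w9')
for st,ce in blobs(I,(3,90,40),(18,255,255),300): print(st,ce.round(1),onplane(c,ce,.316).round(4))
off((.529,-.4155,.294),7.5)
cv2.imwrite('pics/z9.png',I[:,:,::-1])
E
```

```text
(np.int32(161), np.int32(164), np.int32(53), np.int32(55), np.int32(2182)) [187.  191.9] [ 0.4952 -0.2445  0.015 ]
(np.int32(308), np.int32(209), np.int32(30), np.int32(148), np.int32(3785)) [321.9 280.8] [ 0.3935 -0.4342  0.015 ]
(np.int32(161), np.int32(164), np.int32(53), np.int32(55), np.int32(2182)) [187.  191.9] [ 0.5687 -0.3472  0.316 ]
(np.int32(308), np.int32(209), np.int32(30), np.int32(148), np.int32(3785)) [321.9 280.8] [ 0.5323 -0.4151  0.316 ]
now [ 0.5277 -0.4156  0.3433] [-1.7997e+02  2.0000e-02  7.5900e+00] t 11.62 -> off [0.13 0.01 4.93] yaw 0.08602265110883422
```

View pics/z9.png

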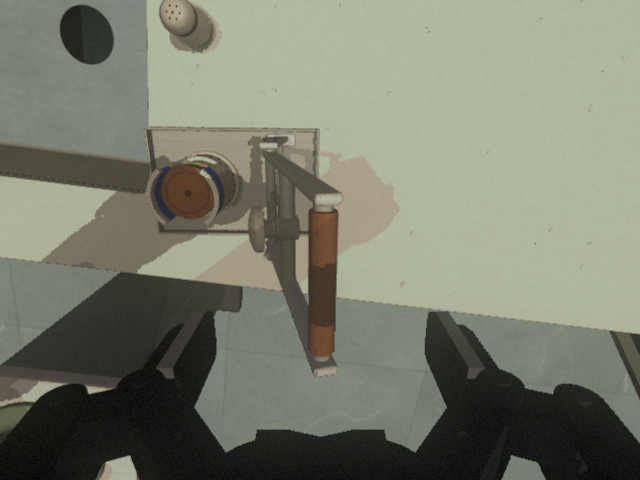

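The bar runs vertically at column 322 (rows 209 to 357), midway between the open jaws. Going down and grasping.

>>> drive_tool(steps=[{"offset": [0.3,0,2],"yaw": 0},{"offset": [0.3,0,4],"yaw": 0},{"offset": [0.3,0,4.9],"yaw": 0},{"offset": [0.3,0,4.9],"yaw": 0},{"offset": [0.3,0,4.9],"yaw": 0}])

```text
time_s: 12.03
ee_pos: [0.5307, -0.4151, 0.2954]
eef_rot: [3.141, -0.0, 0.132]
force: [-0.2, -0.4, 0.3]
grip_width: 0.0858
finger_force: 0.0
```

>>> drive_tool(steps=[{"offset": [0,0,0],"yaw": 0},{"offset": [0,0,0],"yaw": 0},{"offset": [0,0,0],"yaw": 0},{"offset": [0,0,0],"yaw": 0},{"offset": [0,0,0],"yaw": 0}], grip=-1)

```text
time_s: 12.45
ee_pos: [0.5312, -0.4161, 0.2946]
eef_rot: [3.141, -0.0, 0.131]
force: [0.5, -0.7, 0.3]
grip_width: 0.0256
finger_force: 0.0
```

>>> drive_tool(steps=[{"offset": [0,0,0],"yaw": 0},{"offset": [0,0,0],"yaw": 0},{"offset": [0,0,0],"yaw": 0},{"offset": [0,0,0],"yaw": 0},{"offset": [0,0,0],"yaw": 0}])

```text
time_s: 12.87
ee_pos: [0.5312, -0.4162, 0.2946]
eef_rot: [3.141, -0.0, 0.131]
force: [0.3, -1.0, 2.7]
grip_width: 0.013
finger_force: 58.4
```

```bash
python3 - <<'E'
from h import *
s=telemetry.observe();off((.531,-.4155,.294),7.5,s);p=s['ee_pos']
# bar at grasp; hinge in tool y/z; arc offsets
y=s['eef_rot'][2];ty=np.array([np.sin(y),-np.cos(y)])
M=np.array([.5102,-.2705]);b=(p[:2]-M)@ty;print('bar press x',b,'perp',(p[:2]-M)@[np.cos(y),np.sin(y)])
th0=np.arccos((.095-b)/.2);print('theta',th0,'bar z',.118+.2*np.sin(th0),'tcp z',p[2])
for th in np.arange(th0,-.3,-.1): print(round(th,2),np.round([100*(.2*np.cos(th0)-.2*np.cos(th)),100*(.2*np.sin(th0)-.2*np.sin(th))],2))
E
```

```text
now [ 0.5312 -0.4162  0.2946] [ 1.7996e+02 -2.0000e-02  7.5200e+00] t 12.87 -> off [-0.01 -0.07  0.06] yaw 0.017846614462058596
bar press x 0.1472168835459647 perp 0.0017436938434963938
theta 1.8349417404409074 bar z 0.31106319450570363 tcp z 0.2945829009436089
1.83 [0. 0.]
1.73 [-1.95 -0.42]
1.63 [-3.94 -0.65]
1.53 [-5.94 -0.68]
1.43 [-7.93 -0.51]
1.33 [-9.9  -0.14]
1.23 [-11.81   0.42]
1.13 [-13.67   1.18]
1.03 [-15.43   2.11]
0.93 [-17.1    3.22]
0.83 [-18.65   4.48]
0.73 [-20.06   5.9 ]
0.63 [-21.32   7.44]
0.53 [-22.43   9.11]
0.43 [-23.36  10.88]
0.33 [-24.11  12.73]
0.23 [-24.67  14.65]
0.13 [-25.04  16.62]
0.03 [-25.21  18.61]
-0.07 [-25.18  20.61]
-0.17 [-24.95  22.59]
-0.27 [-24.52  24.55]
```

Bar gripped (13 mm), theta about 1.83. Now follow the arc.

>>> drive_tool(steps=[{"offset": [0,-1.95,-0.42],"yaw": 0},{"offset": [0,-3.94,-0.65],"yaw": 0},{"offset": [0,-5.94,-0.68],"yaw": 0},{"offset": [0,-7.93,-0.51],"yaw": 0},{"offset": [0,-9.9,-0.14],"yaw": 0}])

```text
time_s: 13.28
ee_pos: [0.5193, -0.3183, 0.2975]
eef_rot: [3.137, -0.004, 0.131]
force: [3.3, -1.9, 1.4]
grip_width: 0.013
finger_force: 60.7
```

```bash
python3 - <<'E'
from h import *
s=telemetry.observe();print(s['force'],s['grip_width'],s['finger_force']);off((.5312,-.4162,.2946),7.5,s)
E
```

```text
[ 3.27528408 -1.86564697  1.43769003] 0.012996459704842556 60.69832742214203
now [ 0.5193 -0.3183  0.2975] [179.74  -0.2    7.51] t 13.28 -> off [-0.1   9.86  0.29] yaw 0.013928424357686708
```

Forces are low, so I'll continue. Increments are relative to θ = 1.33, at (-9.9, -0.14).

>>> drive_tool(steps=[{"offset": [0,-1.91,0.56],"yaw": 0},{"offset": [0,-3.77,1.32],"yaw": 0},{"offset": [0,-5.53,2.25],"yaw": 0},{"offset": [0,-7.2,3.36],"yaw": 0},{"offset": [0,-8.75,4.62],"yaw": 0}])

```text
time_s: 13.7
ee_pos: [0.5085, -0.2304, 0.2504]
eef_rot: [3.14, -0.005, 0.132]
force: [6.8, -2.8, -1.7]
grip_width: 0.0127
finger_force: 59.3
```

>>> drive_tool(steps=[{"offset": [0,-1.41,1.42],"yaw": 0},{"offset": [0,-2.67,2.96],"yaw": 0},{"offset": [0,-3.78,4.63],"yaw": 0},{"offset": [0,-4.71,6.4],"yaw": 0},{"offset": [0,-5.46,8.25],"yaw": 0}])

```text
time_s: 14.12
ee_pos: [0.502, -0.1772, 0.1675]
eef_rot: [3.138, -0.005, 0.132]
force: [3.6, 1.8, 0.9]
grip_width: 0.0127
finger_force: 59.0
```

```bash
python3 - <<'E'
from h import *
s=telemetry.observe();print(s['force'],s['grip_width'],s['finger_force']);off((.5312,-.4162,.2946),7.5,s)
E
```

```text
[3.58776532 1.77309046 0.92587229] 0.012672828054608513 58.97239565849304
now [ 0.502  -0.1772  0.1675] [179.81  -0.3    7.58] t 14.12 -> off [ -0.26  24.08 -12.71] yaw 0.07643739622702128
```

>>> drive_tool(steps=[{"offset": [0,-0.3,1.0],"yaw": 0},{"offset": [0,-0.56,1.92],"yaw": 0},{"offset": [0,-0.8,2.9],"yaw": 0},{"offset": [0,-0.95,3.9],"yaw": 0},{"offset": [0,-1.04,4.7],"yaw": 0}])

```text
time_s: 14.53
ee_pos: [0.5008, -0.1677, 0.1203]
eef_rot: [3.138, -0.005, 0.132]
force: [5.5, -2.4, 2.2]
grip_width: 0.013
finger_force: 58.6
```

>>> drive_tool(steps=[{"offset": [0,0,0.3],"yaw": 0},{"offset": [0,0,0.6],"yaw": 0},{"offset": [0,0,0.6],"yaw": 0}])

```text
time_s: 14.78
ee_pos: [0.5007, -0.1673, 0.1142]
eef_rot: [3.14, -0.005, 0.132]
force: [5.7, -0.9, -0.4]
grip_width: 0.0127
finger_force: 58.4
```

>>> drive_tool(steps=[{"offset": [0,0,0.2],"yaw": 0},{"offset": [0,0,0.4],"yaw": 0},{"offset": [0,0,0.4],"yaw": 0}])

```text
time_s: 15.03
ee_pos: [0.5007, -0.1672, 0.1105]
eef_rot: [3.14, -0.005, 0.132]
force: [5.0, -1.2, 0.1]
grip_width: 0.0124
finger_force: 58.5
```

>>> drive_tool(steps=[{"offset": [0,0,0.2],"yaw": 0},{"offset": [0,0,0.4],"yaw": 0},{"offset": [0,0,0.4],"yaw": 0}])

```text
time_s: 15.28
ee_pos: [0.5005, -0.1671, 0.1066]
eef_rot: [3.14, -0.005, 0.132]
force: [5.7, -0.6, 0.4]
grip_width: 0.0126
finger_force: 59.5
```

>>> drive_tool(steps=[{"offset": [0,0,0.15],"yaw": 0},{"offset": [0,0,0.3],"yaw": 0},{"offset": [0,0,0.3],"yaw": 0}])

```text
time_s: 15.53
ee_pos: [0.5006, -0.1671, 0.1061]
eef_rot: [3.14, -0.005, 0.131]
force: [-1.5, 2.8, 21.7]
grip_width: 0.0126
finger_force: 61.7
```

>>> drive_tool(steps=[{"offset": [0,0,0.1],"yaw": 0},{"offset": [0,0,0.2],"yaw": 0},{"offset": [0,0,0.2],"yaw": 0}])

```text
time_s: 15.78
ee_pos: [0.5006, -0.1672, 0.1057]
eef_rot: [3.139, -0.006, 0.132]
force: [-5.3, 5.0, 35.4]
grip_width: 0.0128
finger_force: 63.2
```

Contact near level. I'll take off the load, open, and rise.

>>> drive_tool(steps=[{"offset": [0,0,-0.2],"yaw": 0},{"offset": [0,0,-0.4],"yaw": 0},{"offset": [0,0,-0.4],"yaw": 0}])

```text
time_s: 16.03
ee_pos: [0.5005, -0.1671, 0.1064]
eef_rot: [3.14, -0.005, 0.131]
force: [3.7, 0.5, 8.4]
grip_width: 0.0128
finger_force: 60.3
```

>>> drive_tool(steps=[{"offset": [0,0,0],"yaw": 0},{"offset": [0,0,0],"yaw": 0},{"offset": [0,0,0],"yaw": 0},{"offset": [0,0,0],"yaw": 0},{"offset": [0,0,0],"yaw": 0}], grip=0)

```text
time_s: 16.45
ee_pos: [0.4974, -0.1663, 0.1044]
eef_rot: [-3.141, 0.002, 0.132]
force: [0.3, -0.6, 0.1]
grip_width: 0.0427
finger_force: 0.0
```

```bash
python3 - <<'E'
from h import *
s=telemetry.observe();print(s['force'],s['grip_width'],s['finger_force'],s['ee_pos'])
E
```

```text
[ 0.25183857 -0.55791371  0.13959004] 0.0426593378729577 0.0 [ 0.49736926 -0.16628784  0.10436543]
```

>>> drive_tool(steps=[{"offset": [0,0,-2],"yaw": 0},{"offset": [0,0,-5],"yaw": 0},{"offset": [0,0,-9],"yaw": 0},{"offset": [0,0,-13],"yaw": 0},{"offset": [0,0,-15],"yaw": 0}])

```text
time_s: 16.87
ee_pos: [0.4993, -0.1672, 0.2594]
eef_rot: [3.139, -0.004, 0.132]
force: [2.1, -0.1, 0.9]
grip_width: 0.0426
finger_force: 0.0
```

>>> drive_tool(steps=[{"offset": [-8,-4,0],"yaw": 0},{"offset": [-8,-4,0],"yaw": 0},{"offset": [-8,-4,0],"yaw": 0},{"offset": [-8,-4,0],"yaw": 0},{"offset": [-8,-4,0],"yaw": 0}])

```text
time_s: 17.28
ee_pos: [0.4138, -0.1376, 0.2553]
eef_rot: [3.141, -0.001, 0.131]
force: [0.4, -0.1, 0.4]
grip_width: 0.0428
finger_force: 0.0
```

```bash
python3 - <<'E'
from w import *
s,I,c=disc('w10')
for st,ce in blobs(I,(3,90,40),(18,255,255),500):
  u,v,w,h=st[:4]; print(st,ce, onplane(c,ce,.118).round(4))
T=snap('top','t10');
for st,ce in blobs(T,(5,120,60),(16,255,255)): print('T',st,ce.round(1),onplane(ct,ce,.015).round(3),onplane(ct,ce,.12).round(3))
S=snap('side','s10')
for st,ce in blobs(S,(5,120,60),(16,255,255)):
  if 250<ce[0]<400 and ce[1]>200: print('S',st,ce.round(1),onplane(cs,ce,.118).round(3))
print('exp bar px S', proj(cs,(.4975,-.166,.118)),'T',proj(ct,(.4975,-.166,.118)),'S raised.15',proj(cs,(.4975,-.166,.143)))
E
```

```text
(np.int32(364), np.int32(60), np.int32(27), np.int32(119), np.int32(2292)) [376.2 117.6] [ 0.5024 -0.1804  0.015 ]
(np.int32(469), np.int32(81), np.int32(50), np.int32(77), np.int32(1602)) [489.  117.7] [ 0.5168 -0.2909  0.015 ]
(np.int32(0), np.int32(93), np.int32(50), np.int32(62), np.int32(2479)) [ 21.1 124.2] [0.4501 0.1684 0.015 ]
(np.int32(364), np.int32(60), np.int32(27), np.int32(119), np.int32(2292)) [376.2465096  117.58071553] [ 0.5005 -0.1657  0.118 ]
(np.int32(469), np.int32(81), np.int32(50), np.int32(77), np.int32(1602)) [489.00124844 117.70911361] [ 0.5111 -0.2464  0.118 ]
(np.int32(0), np.int32(93), np.int32(50), np.int32(62), np.int32(2479)) [ 21.07059298 124.19362646] [0.4623 0.0891 0.118 ]
T (np.int32(443), np.int32(235), np.int32(9), np.int32(26), np.int32(120)) [446.9 246.6] [ 0.516 -0.192  0.015] [ 0.501 -0.167  0.12 ]
T (np.int32(265), np.int32(259), np.int32(17), np.int32(18), np.int32(238)) [273.1 267.4] [0.469 0.345 0.015] [0.457 0.332 0.12 ]
T (np.int32(319), np.int32(264), np.int32(18), np.int32(18), np.int32(244)) [327.8 272.6] [0.447 0.177 0.015] [0.437 0.176 0.12 ]
S (np.int32(272), np.int32(223), np.int32(10), np.int32(12), np.int32(82)) [275.8 228.8] [0.432 0.209 0.118]
S (np.int32(276), np.int32(251), np.int32(15), np.int32(14), np.int32(146)) [282.1 258.1] [0.419 0.053 0.118]
S (np.int32(312), np.int32(295), np.int32(26), np.int32(12), np.int32(114)) [324.7 300.3] [ 0.498 -0.166  0.118]
S (np.int32(340), np.int32(326), np.int32(10), np.int32(11), np.int32(37)) [345.7 331.6] [ 0.521 -0.299  0.118]
S (np.int32(330), np.int32(330), np.int32(9), np.int32(11), np.int32(36)) [332.2 334.6] [ 0.481 -0.299  0.118]
exp bar px S [324.43197028 300.32792164] T [446.58996218 247.98019044] S raised.15 [324.49613543 294.36096881]
```

Both cameras put the bar at its level height of 118 mm. The spare discs have not moved and the arm is clear, so I'm handing in.

```bash
python3 -c "
from rig import arm
print(arm.sign_off())"
```

```text
the job is handed in; nothing more can be done
None
```

I handed the job in at about 17 s. One disc lies flat in the mould with its top about mid-band, the lever rests about level on it, the two spare discs were not moved, and I did not touch the glass or the salt mill.

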